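# Lock the pump control box with its quarter-turn wing stud

### The arm

A 6-joint arm with a two-finger parallel gripper is mounted at the origin on a cart in front of the work surface, level with it; the furniture and walls round the work are solid. World frame = base frame: x ahead of the robot, y to its left, z up, the work surface at z = 0. Lengths are in mm, angles in rad, forces in N, time in s.
With the tool pointing down it reaches from about 350 to 875 mm from the base axis. Payload 4.2 kg.
Tool frame: the origin (TCP) lies at the very end of the fingers, on their centre line; the grasp point (between the pads) lies 19 mm behind it (arm.grip_point_offset is the distance from the TCP to the grasp point, in mm); z points along the fingers, y is the direction in which the jaws open and shut (so a half turn about z gives the same grasp; the last joint's range is limited). The gripper opens to 85 mm and grips with 20 to 120 N. Pads are 22 mm wide; open, the fingers measure 114 mm over their backs; the gripper's body (76 mm by 85 mm) begins 54 mm behind the grasp point. The pads swing forward as they close: fully open they stand 13 mm farther back than shut.
Start: joints at [1.59, 0.385, 0.008, 0, -1.194, -0.259], TCP at [148.411, 607.102, 231.312] pointing down, gripper open.
Joint ranges: [-3.14, 3.14], [-1.21, 2.06], [-1.07, 1.41], [-3.16, 2.05], [-2.99, -0.16], [-3.1, 3.1]. Speed limits (rad/s): [2.79, 2.79, 3.14, 3.14, 3.14, 3.14].

### API

Orientations are given as a unit quaternion [x, y, z, w].
In Python, from bench import arm gives the robot as it stands.
- The arm moves only by the tool drive_tool, never from a script. Its argument "steps" is a list of rows, each a list of 5 numbers: the shift along the tool's x, y, z in m, then the turn about the tool's z in degrees, then the finger opening in m, from 0 to 0.0854. A call has 1 to 20 rows; each row shifts and turns the commanded pose from where the row before left it, along the tool's axes as they then stand; what a row does not reach is not made up. A row lasts 1/10 s, in which the tool goes at most 50 mm and 8.59 degrees, less where a joint would pass 70% of its speed; a pose out of reach is approached as far as the arm can. A call is refused whole if a number of a shift passes 0.05 or a number of a turn 8.59, either way. A call with a gripper value outside its range is refused whole. The fingers move at their own pace and stop on an object; the grip force is fixed at half the most. Time passes only in rows, so rows that do not move let the fingers close. It gives the time, the measured TCP pose, the force and the opening at its end, in the units of the state.
- arm.read_state(): the state, without advancing time (a new reading comes with each control period).
- arm.get_image(name): name is "side" or "top"; returns (picture, depth): 384x512x3 uint8, blue, green, red; 384x512 float32, mm along the optical axis (not along the pixel's ray), 0 where there is no reading.
- arm.camera_params(name): a dict with "K" (3x3 intrinsics, pixels), "world_to_cam" (4x4, takes a point from world to camera coordinates). Camera axes: x right, y up, looking along -z (the intrinsics and any distortion apply to the point x, -y, -z); pixel columns grow to the right and rows downward; lengths in mm; the calibration is good to about 2 mm. A picture is of the moment at which its call begins. camera_params takes no time and is no camera call.
- arm.job_done(): hands the job in, once; it reports no verdict.
The state is a dict: "clock": time; "joints": joint angles; "joint_vel": joint speeds; "joint_efforts": joint torques, N m; "position": TCP position; "ee_rot": TCP orientation; "contact_force": force on the tool from outside, world axes, zero at the start; "wrist_torque": the same for the moment, N m; "gripper_width": finger opening in mm.
Only numpy, scipy, OpenCV 4.12 (cv2) and the standard library are available. Lean on these libraries where they do the work, as an engineer would, in place of code of your own. Each camera call takes 0.05 s, during which the arm holds its last target.

### The job

Close up the grey control box: take the orange wing stud out of its parking ring, put it into the keyed slot in the box's lid, press it gently down against the spring, turn it a quarter turn clockwise, and ease off so that it rises into its locked detent and stays there when you let go. Use no brute force on the box, and leave the cup, the spring clamp and the sanding block where they are.

Things in the scene. Friction and masses are not known exactly. Their poses are not given: they have to be found in the camera images.
- wing_stud: Loose quarter-turn fastener, 60 g. Origin: centre of the underside of its black flange (44 mm across, 4 mm thick, lying above the origin); z up. Under it a round steel stem 12 mm thick. Half a turn about z makes no difference. It starts hanging upright in the dock's bore, flange resting on the ring's top.
- wing (a point): Point to grip on the stud's orange wing, 26 mm above the stud's origin. The wing is 44 mm long along the stud's x, 11 mm thick along its y, and reaches from 4 to 38 mm above the origin; a hub 20 mm across surrounds it up to 12 mm.
- cross_bar (a point): Middle of the round steel cross bar through the stem's end, 17.5 mm under the stud's origin: 8 mm thick, 32 mm long, along the stud's x like the wing. Its underside is the stud's lowest point (21.5 mm under the origin).
- dock: Fixed grey parking ring, 58 mm across, 30 mm high, bore 37 mm; origin at the centre of its underside.
- control_box: Fixed grey case 140 (x) x 120 (y) mm with a plain grey lid 144 x 124 mm, lid top 60 mm above the table; origin at the centre of its underside. A 50 mm square steel socket sits in a 56 mm window in the lid. White ticks mark the box's x direction (the slot: put the stud in with its wing along them), green ticks the y direction (locked: wing along them).
- port (a point): Centre of the keyed slot, at the lid's top; axes as the box. Slot 35 mm long (x), 10.5 mm wide, with a 14 mm square opening in the middle for the stem. Sideways the socket gives up to 2 mm (2.5 N/mm). In height it is fixed at an unknown level within 6 mm above or below this point, different each time, and it is not measured: the depth must be felt.
- spring_plate (a point): Spring plate in the slot, nominally 11.5 mm under the port. The cross bar meets it with the flange 10 mm above the socket's true face. Spring: 3 N at first, 0.9 N/mm. The bar is free to turn only with the flange under 1.5 mm from the face (about 11 N); at 0 mm (12 N) the flange lands hard. More than 25 N between stud and box, or fingers and box, is brute force.
- detent (a point): Where the stud's origin nominally ends when locked, 7.5 mm over the port (same unknown shift in height). Pressed down, the stud turns 90 degrees clockwise seen from above to hard stops (posts block the other way and farther); eased up 7.5 mm from the flange's landing it enters the detent, held up by about 5 N. Turned too little, the bar stays caught low and is not locked.
- cup: Loose mixing cup, 66 mm across, 85 mm high; bystander. Origin at the centre of its underside.
- clamp: Loose orange spring clamp lying flat, 52 x 110 x 19 mm; bystander. Origin at the centre of its underside.
- sander: Loose sanding block, 60 x 100 x 30 mm; bystander. Origin at the centre of its underside.
Things that resemble listed ones, but are neither listed nor needed, are in the scene too. Leave any blue look-alike of the wing_stud alone.

How it is judged:
By the outcome, as a careful person would: the job done as asked, in the order asked, and still so for the second after the job is handed in, with the robot touching nothing.
It also fails if it takes over 67 s, if anything falls off the work surface, if the arm or the gripper's body presses on something with over 40 N, if the wrist force passes 120 N, or if a joint passes its speed limit or range.

## Working session

There is one attempt and no reset: what is moved stays moved. The work goes in short steps, Python scripts to look and compute and a tool call to move; the robot and the scene stay as the last step left them, time stands still between calls to the robot, and variables do not carry over. Pictures are saved under pics/ and viewed, and the job is handed in when it is done.

Besides the shell and the picture viewer there is one more tool, called after "Emit:" in YAML: its name, and indented under it one key for each argument. drive_tool: Moves the arm, as the interface text tells. Its arguments: {"type":"object","properties":{"steps":{"type":"array"}},"required":["steps"]}

```bash
ls; mkdir -p pics; python3 - <<'E'
from bench import arm
import cv2,numpy as np,pickle
s=arm.read_state(); print({k:np.round(v,3) for k,v in s.items()}, arm.grip_point_offset)
for n in("top","side"):
    p,d=arm.get_image(n); cv2.imwrite(f"pics/{n}0.png",p); np.save(f"pics/{n}0.npy",d)
    c=arm.camera_params(n); print(n,np.round(c["K"],2).tolist(),np.round(c["world_to_cam"],4).tolist(),c.keys())
E
```

```text
pics
{'clock': np.float64(0.0), 'joints': array([ 1.590e+00,  3.860e-01,  7.000e-03, -1.000e-03, -1.194e+00,
       -2.590e-01]), 'joint_vel': array([-0.001,  0.001,  0.   ,  0.001, -0.   , -0.001]), 'joint_efforts': array([ 0.0000e+00, -3.9228e+01,  1.8840e+01,  4.1860e+00, -5.0000e-03,
        0.0000e+00]), 'position': array([148.263, 606.566, 230.2  ]), 'ee_rot': array([ 0.993, -0.12 , -0.   ,  0.001]), 'contact_force': array([ 0.425, -0.52 , -0.638]), 'wrist_torque': array([-0.029, -0.016, -0.013]), 'gripper_width': np.float64(85.474)} 18.700000000000003
top [[427.13, 0.0, 263.63], [0.0, 427.13, 190.93], [0.0, 0.0, 1.0]] [[-0.0007, -0.9995, -0.033, 315.2805], [0.9964, -0.0034, 0.0841, -469.3084], [-0.0842, -0.0328, 0.9959, -1005.3689], [0.0, 0.0, 0.0, 1.0]] dict_keys(['K', 'world_to_cam'])
side [[426.5, 0.0, 252.89], [0.0, 426.5, 190.04], [0.0, 0.0, 1.0]] [[0.9996, 0.0264, 0.0137, -500.8785], [-0.0256, 0.5306, 0.8473, -215.533], [0.0151, -0.8472, 0.531, -775.4477], [0.0, 0.0, 0.0, 1.0]] dict_keys(['K', 'world_to_cam'])
```

View pics/top0.png

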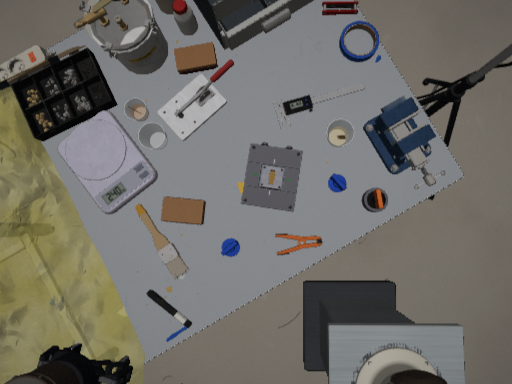

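View pics/side0.png

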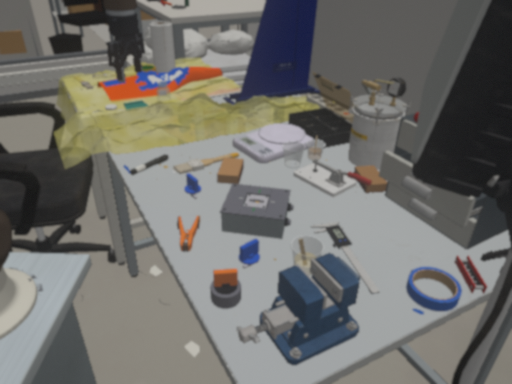

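The top view shows the orange-winged stud in a dark ring at about (376,199) and the control box at (272,177). There are blue look-alikes at (337,183) and (230,247), and the orange clamp is at (298,243). In the side view the stud is at (226,280). I'll enlarge both to confirm.

```bash
python3 - <<'E'
import cv2,numpy as np
t=cv2.imread("pics/top0.png");s=cv2.imread("pics/side0.png")
a=cv2.resize(t[165:235,340:410],None,fx=5.5,fy=5.5,interpolation=cv2.INTER_CUBIC)
b=cv2.resize(t[137:217,232:312],(385,385),interpolation=cv2.INTER_CUBIC)
cv2.imwrite("pics/c1.png",np.hstack([a,b]))
a=cv2.resize(s[255:310,190:265],None,fx=5,fy=5,interpolation=cv2.INTER_CUBIC)
b=cv2.resize(s[180:240,215:295],(375,275),interpolation=cv2.INTER_CUBIC)
cv2.imwrite("pics/c2.png",np.hstack([a,b]))
E
```

```text
(no output)
```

View pics/c1.png

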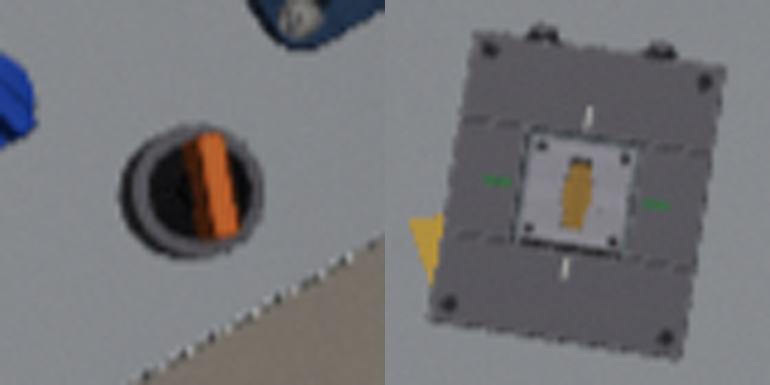

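View pics/c2.png

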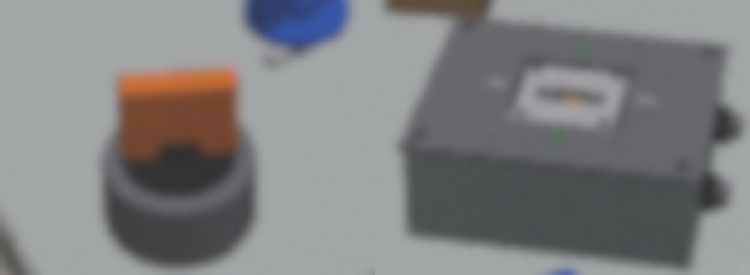

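The crops confirm it. The orange wing with its black flange sits in the grey ring, and the others are blue or are the clamp. In the box, white ticks lie along image-vertical (≈ world x) and green ticks lie across. Measuring next.

```bash
cat > h.py <<'E'
import numpy as np,cv2
from bench import arm
def ray(n,u,v):
    c=arm.camera_params(n);K=c["K"];T=np.array(c["world_to_cam"]);R=T[:3,:3];t=T[:3,3]
    p=np.array([(u-K[0][2])/K[0][0],-(v-K[1][2])/K[1][1],-1.0])
    return -R.T@t, R.T@p
def onz(n,u,v,z):
    o,d=ray(n,u,v); return (o+d*(z-o[2])/d[2])
def proj(n,P):
    c=arm.camera_params(n);K=c["K"];T=np.array(c["world_to_cam"]);q=T[:3,:3]@np.array(P,float)+T[:3,3]
    return np.array([K[0][2]+K[0][0]*q[0]/-q[2],K[1][2]-K[1][1]*q[1]/-q[2]])
def tri(a,b):
    (o1,d1),(o2,d2)=ray("top",*a),ray("side",*b)
    s=np.linalg.lstsq(np.c_[d1,-d2],o2-o1,rcond=None)[0]
    p,q=o1+s[0]*d1,o2+s[1]*d2
    return (p+q)/2,np.linalg.norm(p-q)
E
python3 - <<'E'
from h import *
t=cv2.imread("pics/top0.png");s=cv2.imread("pics/side0.png")
dt=np.load("pics/top0.npy");ds=np.load("pics/side0.npy")
def pts(m,off): 
    ys,xs=np.nonzero(m); return np.c_[xs+off[0],ys+off[1]].astype(np.float32)
# wing top: bright orange
def rect(n,P,z):
    W=np.array([onz(n,u,v,z)[:2] for u,v in P]); r=cv2.minAreaRect(W.astype(np.float32)); 
    c=W.mean(0); ev,V=np.linalg.eigh(np.cov(W.T)); a=np.degrees(np.arctan2(V[1,1],V[0,1]))
    return r,c,a
for name,img,x0,x1,y0,y1 in(("top",t,355,395,180,220),("side",s,205,245,262,295)):
    c=img[y0:y1,x0:x1].astype(int); B,G,R=c[...,0],c[...,1],c[...,2]
    for th in(130,165,190):
        m=(R>th)&(R-B>70)
        if m.sum()>10: print(name,th,m.sum(),rect(name,pts(m,(x0,y0)),68))
# lid
hsv=cv2.cvtColor(t,cv2.COLOR_BGR2HSV)
g=t[130:225,225:315].astype(int); gm=g.max(2)
m=((gm<115)&(g.max(2)-g.min(2)<25)).astype(np.uint8)
m=cv2.morphologyEx(m,cv2.MORPH_OPEN,np.ones((7,7)))
n,l,st,ce=cv2.connectedComponentsWithStats(m);k=1+np.argmax(st[1:,4])
cs,_=cv2.findContours((l==k).astype(np.uint8),0,2);c=max(cs,key=cv2.contourArea)[:,0]+np.array([225,130])
W=np.array([onz("top",u,v,60)[:2] for u,v in c]);r=cv2.minAreaRect(W.astype(np.float32));print("lid",r,cv2.boxPoints(r).round(1).tolist())
# ticks
c=t[150:200,245:300].astype(int)
w=(c.min(2)>150).astype(np.uint8)
gr=((c[...,1]-c[...,2]>30)).astype(np.uint8)
for nm,mm in(("white",w),("green",gr)):
    n,l,st,ce=cv2.connectedComponentsWithStats(mm)
    for i in range(1,n): 
        p=ce[i]+[245,150]; print(nm,st[i,4],p.round(1),onz("top",*p,60).round(1))
print("depth lid/socket/ring", dt[165,255],dt[165,285],dt[177,262])
E
```

```text
top 130 80 (((449.1244201660156, 48.3022575378418), (42.338958740234375, 9.368831634521484), 8.035940170288086), array([449.12144386,  48.33212423]), np.float64(-171.86665465297764))
top 165 56 (((449.1691589355469, 47.927181243896484), (37.81473159790039, 7.117088317871094), 8.039806365966797), array([449.3385364 ,  47.89330492]), np.float64(-170.83469432760594))
side 130 112 (((448.9756164550781, 42.7906379699707), (40.262367248535156, 12.7300443649292), 9.816363334655762), array([448.94924418,  42.72977503]), np.float64(-171.3378153003908))
side 165 83 (((448.6985168457031, 44.48243713378906), (40.10369873046875, 9.316009521484375), 8.249069213867188), array([448.55523265,  44.3347795 ]), np.float64(-171.01214247348167))
side 190 44 (((448.6950378417969, 45.13530731201172), (36.28684616088867, 5.566738128662109), 7.917863845825195), array([448.11267713,  45.23704209]), np.float64(-171.11998519816956))
lid ((502.2489929199219, 294.8891906738281), (125.23360443115234, 149.10009765625), 81.11406707763672) [[418.8999938964844, 244.5], [566.2000122070312, 221.5], [585.5999755859375, 345.20001220703125], [438.29998779296875, 368.29998779296875]]
white 1 [274. 160.] [539.6 288.8  60. ]
white 1 [269. 192.] [464.4 300.7  60. ]
green 6 [255.3 174.2] [506.4 332.6  60. ]
green 6 [288.3 179.2] [494.3 255.5  60. ]
depth lid/socket/ring 998.79236 1000.2488 999.5123
```

```bash
cat >> h.py <<'E'
from scipy.spatial.transform import Rotation as Rn
def plan(target,heading=None):
    s=arm.read_state();R=Rn.from_quat(s["ee_rot"]).as_matrix()
    h=np.degrees(np.arctan2(R[1,0],R[0,0])); d=np.array(target)-s["position"]
    print("t",round(float(s["clock"]),2),"pos",s["position"].round(1),"head",round(h,2),"tilt",np.degrees(np.arccos(-R[2,2])).round(2),"F",s["contact_force"].round(1),"w",s["gripper_width"].round(1),"j",np.round(s["joints"],2))
    print("shift tool mm",(R.T@d).round(2),"turn", None if heading is None else round(h-heading,2))
E
python3 - <<'E'
from h import *
plan([449,46.7,160],8.5)
s=cv2.imread("pics/side0.png");t=cv2.imread("pics/top0.png")
# ticks, saturation-weighted, side
for n,img,(x0,x1,y0,y1) in(("side",s,(225,290,185,225)),("top",t,(245,300,150,202))):
    c=img[y0:y1,x0:x1].astype(int)
    g=c[...,1]-(c[...,2]+c[...,0])/2
    m=(g>10).astype(np.uint8);k,l,st,ce=cv2.connectedComponentsWithStats(m,connectivity=8)
    for i in range(1,k):
        if st[i,4]>2:
            ys,xs=np.nonzero(l==i);w=g[ys,xs];p=np.array([(xs*w).sum(),(ys*w).sum()])/w.sum()+[x0,y0];print(n,"green",st[i,4],p.round(2),onz(n,*p,60).round(1))
    b=c.min(2)
    m=(b>(120)).astype(np.uint8);k,l,st,ce=cv2.connectedComponentsWithStats(m,connectivity=8)
    for i in range(1,k):
        ys,xs=np.nonzero(l==i);w=b[ys,xs]-95;p=np.array([(xs*w).sum(),(ys*w).sum()])/w.sum()+[x0,y0];print(n,"white",st[i,4],p.round(2),onz(n,*p,60).round(1))
E
```

```text
Traceback (most recent call last):
  File "h.py", line 21, in plan
    print("t",round(float(s["clock"]),2),"pos",s["position"].round(1),"head",round(h,2),"tilt",np.degrees(np.arccos(-R[2,2])).round(2),"F",s["contact_force"].round(1),"w",s["gripper_width"].round(1),"j",np.round(s["joints"],2))
                                                                                                                                                                           ^^^^^^^^^^^^^^^^^^^^^^^^
AttributeError: 'float' object has no attribute 'round'
```

```bash
sed -i 's/s\["gripper_width"\].round(1)/round(float(s["gripper_width"]),1)/; s/s\["contact_force"\].round(1)/np.round(s["contact_force"],1)/; s/s\["position"\].round(1)/np.round(s["position"],2)/' h.py
python3 - <<'E'
from h import *
plan([449,46.7,160],8.5)
s=cv2.imread("pics/side0.png");t=cv2.imread("pics/top0.png")
for n,img,(x0,x1,y0,y1) in(("side",s,(225,290,185,225)),("top",t,(245,300,150,202))):
    c=img[y0:y1,x0:x1].astype(int)
    g=c[...,1]-(c[...,2]+c[...,0])/2
    m=(g>10).astype(np.uint8);k,l,st,ce=cv2.connectedComponentsWithStats(m,connectivity=8)
    for i in range(1,k):
        if st[i,4]>2:
            ys,xs=np.nonzero(l==i);w=g[ys,xs];p=np.array([(xs*w).sum(),(ys*w).sum()])/w.sum()+[x0,y0];print(n,"green",st[i,4],p.round(2),onz(n,*p,60).round(1))
    b=c.min(2)
    m=(b>(120)).astype(np.uint8);k,l,st,ce=cv2.connectedComponentsWithStats(m,connectivity=8)
    for i in range(1,k):
        ys,xs=np.nonzero(l==i);w=b[ys,xs]-95;p=np.array([(xs*w).sum(),(ys*w).sum()])/w.sum()+[x0,y0];print(n,"white",st[i,4],p.round(2),onz(n,*p,60).round(1))
E
```

```text
t 0.1 pos [148.32 606.59 230.32] head -13.75 tilt 0.11 F [ 0.2  0.1 -0.8] w 85.5 j [ 1.59  0.39  0.01 -0.   -1.19 -0.26]
shift tool mm [425.14 472.23  71.32] turn -22.25
side green 6 [259.17 190.81] [506.5 331.4  60. ]
side green 8 [253.13 209.07] [494.1 254.2  60. ]
side white 63 [226.77 189.81] [429.1 332.1  60. ]
side white 138 [274.27 186.19] [542.9 354.2  60. ]
side white 244 [256.16 200.78] [500.2 288.   60. ]
side white 10 [289.   197.77] [576.3 304.3  60. ]
side white 1 [241. 198.] [464.8 298.   60. ]
side white 1 [272. 201.] [536.6 288.8  60. ]
side white 21 [288.23 214.95] [571.5 235.1  60. ]
top green 14 [254.67 174.13] [506.5 334.1  60. ]
top green 7 [270.85 177.  ] [499.6 296.3  60. ]
top green 14 [287.67 179.15] [494.4 257.1  60. ]
top green 3 [271.33 182.33] [487.  295.2  60. ]
top white 49 [245.91 157.28] [546.4 354.8  60. ]
top white 4 [274.   160.49] [538.4 288.8  60. ]
top white 291 [271.47 176.64] [500.4 294.8  60. ]
top white 1 [283. 169.] [518.3 267.9  60. ]
top white 68 [298.   191.61] [465.1 233.3  60. ]
top white 4 [269.   192.32] [463.7 300.7  60. ]
```

Emit:
drive_tool:
  steps:
    - [0.0236,0.0262,0,0,0.04]
    - [0.0236,0.0262,0,0,0.04]
    - [0.0236,0.0262,0,0,0.04]
    - [0.0236,0.0262,0,0,0.04]
    - [0.0236,0.0262,0,0,0.04]
    - [0.0236,0.0262,0,0,0.04]
    - [0.0236,0.0262,0,0,0.04]
    - [0.0236,0.0262,0,0,0.04]
    - [0.0236,0.0262,0,0,0.04]
    - [0.0236,0.0262,0,0,0.04]
    - [0.0236,0.0262,0,0,0.04]
    - [0.0236,0.0262,0,0,0.04]
    - [0.0236,0.0262,0,0,0.04]
    - [0.0236,0.0262,0,0,0.04]
    - [0.0236,0.0262,0,0,0.04]
    - [0.0236,0.0262,0,0,0.04]
    - [0.0236,0.0262,0,0,0.04]
    - [0.0236,0.0262,0,0,0.04]
    - [0,0,0,0,0.04]
    - [0,0,0,0,0.04]

```text
clock: 2.1
position: [448.9, 47.4, 230.8]
ee_rot: [0.993, -0.121, -0.001, 0.0]
contact_force: [0.9, 0.3, -0.5]
gripper_width: 40.1
```

```bash
python3 -c "
from h import *
plan([449,46.7,130],8.5)"
```

```text
t 2.1 pos [448.85  47.36 230.81] head -13.87 tilt 0.07 F [ 0.9  0.3 -0.5] w 40.1 j [ 0.47  0.09 -0.39 -0.   -1.09  0.86]
shift tool mm [  0.41   0.56 100.81] turn -22.37
```

Emit:
drive_tool:
  steps:
    - [0,0,0.0125,-2.8,0.04]
    - [0,0,0.0125,-2.8,0.04]
    - [0,0,0.0125,-2.8,0.04]
    - [0,0,0.0125,-2.8,0.04]
    - [0,0,0.0125,-2.8,0.04]
    - [0,0,0.0125,-2.8,0.04]
    - [0,0,0.0125,-2.8,0.04]
    - [0,0,0.0125,-2.8,0.04]
    - [0,0,0,0,0.04]
    - [0,0,0,0,0.04]
    - [0,0,0,0,0.04]

```text
clock: 3.2
position: [449.4, 48.7, 132.1]
ee_rot: [0.997, 0.076, 0.001, -0.0]
contact_force: [-0.2, -0.6, -0.2]
gripper_width: 39.6
```

```bash
python3 -c "
from h import *
plan([449,46.7,44.5],8.5)
for n in('top','side'):
    p,d=arm.get_image(n); cv2.imwrite(f'pics/{n}1.png',p)
t=cv2.imread('pics/top1.png')[150:250,320:430];s=cv2.imread('pics/side1.png')[200:310,170:290]
cv2.imwrite('pics/c3.png',np.hstack([cv2.resize(t,(390,355)),cv2.resize(s,(390,355))]))"
```

```text
t 3.2 pos [449.4   48.72 132.05] head 8.68 tilt 0.08 F [-0.2 -0.6 -0.2] w 39.6 j [ 0.47  0.2  -0.54  0.   -0.83  1.25]
shift tool mm [-0.83  1.97 87.55] turn 0.18
```

View pics/c3.png

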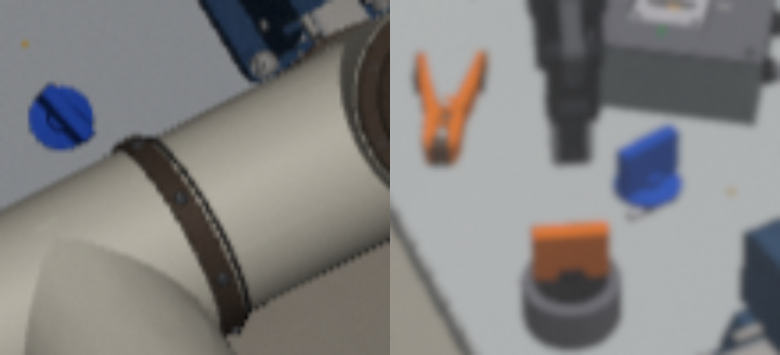

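The side view shows the fingers at crop (571,150), straight above the wing at crop (570,250). The top view is blocked by the arm. Descending.

Emit:
drive_tool:
  steps:
    - [-0.0008,0.002,0.01,0,0.04]
    - [0,0,0.01,0,0.04]
    - [0,0,0.01,0,0.04]
    - [0,0,0.01,0,0.04]
    - [0,0,0.01,0,0.04]
    - [0,0,0.01,0,0.04]
    - [0,0,0.01,0,0.04]
    - [0,0,0.008,0,0.04]
    - [0,0,0.004,0,0.04]
    - [0,0,0.003,0,0.04]
    - [0,0,0,0,0.04]
    - [0,0,0,0,0.04]

```text
clock: 4.5
position: [448.8, 46.1, 46.6]
ee_rot: [0.997, 0.076, 0.0, -0.0]
contact_force: [1.4, 0.2, -0.1]
gripper_width: 40.1
```

```bash
python3 -c "
from h import *
plan([449,46.7,44.5],8.5)
p,d=arm.get_image('side'); cv2.imwrite('pics/c4.png',cv2.resize(p[220:310,180:280],None,fx=6,fy=6,interpolation=2))"
```

```text
t 4.5 pos [448.83  46.12  46.57] head 8.67 tilt 0.04 F [ 1.4  0.2 -0.1] w 40.1 j [ 0.46  0.34 -0.64  0.   -0.59  1.26]
shift tool mm [ 0.25 -0.55  2.07] turn 0.17
```

View pics/c4.png

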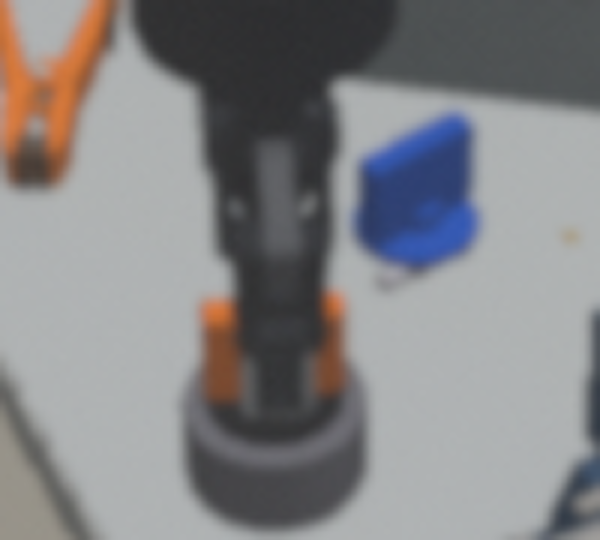

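The wing's ends show at crop x 203 and 343, evenly either side of the front finger once its 8.7° yaw is allowed for. Going 2 mm lower and closing.

Emit:
drive_tool:
  steps:
    - [0,-0.0005,0.002,0,0.04]
    - [0,0,0,0,0.03]
    - [0,0,0,0,0.02]
    - [0,0,0,0,0.014]
    - [0,0,0,0,0.008]
    - [0,0,0,0,0.008]
    - [0,0,0,0,0.008]
    - [0,0,0,0,0.008]
    - [0,0,0,0,0.008]

```text
clock: 5.45
position: [448.6, 46.5, 44.5]
ee_rot: [0.997, 0.076, 0.0, -0.0]
contact_force: [-0.5, -0.4, 4.1]
gripper_width: 9.9
```

```bash
python3 -c "
from h import *
plan([449,46.7,44.5],8.5)
p,d=arm.get_image('side'); cv2.imwrite('pics/side5.png',p);cv2.imwrite('pics/c5.png',cv2.resize(p[220:310,180:280],None,fx=6,fy=6,interpolation=2))"
```

```text
t 5.45 pos [448.59  46.53  44.53] head 8.67 tilt 0.02 F [-0.5 -0.4  4.1] w 9.9 j [ 0.47  0.34 -0.64  0.   -0.59  1.26]
shift tool mm [ 0.43 -0.11  0.03] turn 0.17
```

View pics/c5.png

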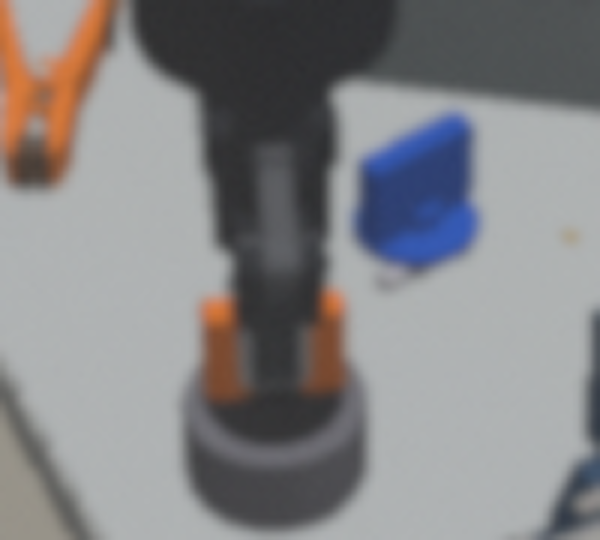

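Emit:
drive_tool:
  steps:
    - [0,0,-0.003,0,0.008]
    - [0,0,-0.005,0,0.008]
    - [0,0,-0.008,0,0.008]
    - [0,0,-0.01,0,0.008]
    - [0,0,-0.012,0,0.008]
    - [0,0,-0.012,0,0.008]
    - [0,0,-0.012,0,0.008]
    - [0,0,-0.012,0,0.008]
    - [0,0,-0.012,0,0.008]
    - [0,0,0,0,0.008]
    - [0,0,0,0,0.008]
    - [0,0,0,0,0.008]

```text
clock: 6.7
position: [448.0, 46.3, 129.9]
ee_rot: [0.997, 0.075, -0.0, 0.0]
contact_force: [0.5, 0.1, -0.9]
gripper_width: 9.7
```

```bash
python3 -c "
from h import *
plan([449,46.7,44.5],8.5)
p,d=arm.get_image('side'); cv2.imwrite('pics/side6.png',p);cv2.imwrite('pics/c6.png',cv2.resize(p[180:280,180:280],None,fx=6,fy=6,interpolation=2))"
```

```text
t 6.7 pos [447.99  46.31 129.92] head 8.65 tilt 0.06 F [ 0.5  0.1 -0.9] w 9.7 j [ 0.47  0.2  -0.55 -0.   -0.82  1.26]
shift tool mm [ 1.15 -0.24 85.42] turn 0.15
```

View pics/c6.png

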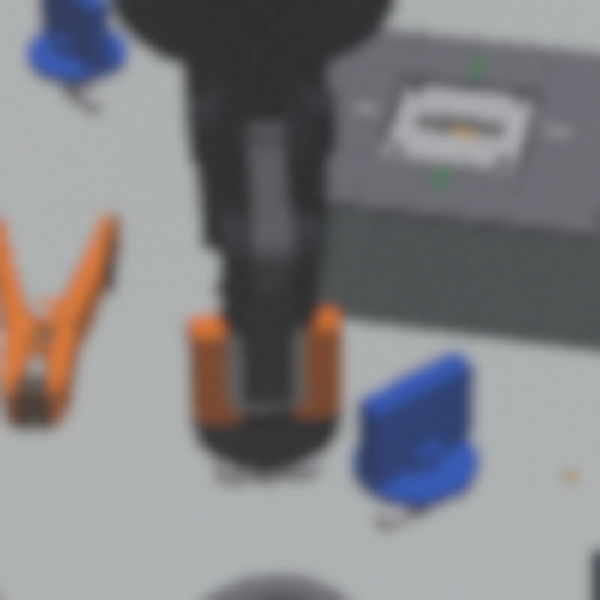

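```bash
cat >> h.py <<'E'
def wingoff(img,pos,head,box,n="side",oz=-14.5):
    x0,x1,y0,y1=box
    c=img[y0:y1,x0:x1].astype(int); e=(c[...,2]-c[...,0]).astype(float)
    m=(e>50).astype(np.uint8);k,l,st,ce=cv2.connectedComponentsWithStats(m)
    ids=[i for i in range(1,k) if st[i,4]>15]
    P=np.vstack([np.argwhere(l==i)[:,::-1] for i in ids])+[x0,y0]
    h=np.radians(head);ax=np.array([np.cos(h),np.sin(h),0]);ay=np.array([np.sin(h),-np.cos(h),0])
    o=np.array([pos[0],pos[1],pos[2]+oz])
    C=lambda dx:np.array([proj(n,o+ax*(sx*22+dx)+ay*sy*5.5+np.array([0,0,z])) for sx in(-1,1) for sy in(-1,1) for z in(4,38)])
    # subpixel left/right edges per row by half level
    rows=range(P[:,1].min()+3,P[:,1].max()-2); L=[];R=[]
    for v in rows:
        xs=P[P[:,1]==v][:,0]; r=e[v-y0]
        a,b=xs.min()-x0,xs.max()-x0
        pk=np.median(r[xs-x0]);bg=10
        hl=pk/2+bg/2
        f=lambda i,j:i+(hl-r[i])/(r[j]-r[i])*(j-i) if r[j]!=r[i] else i
        while r[a]<hl:a+=1
        while r[b]<hl:b-=1
        L.append(f(a-1,a)+x0);R.append(f(b,b+1)+x0)
    A=C(0);B=C(1);
    print("mask rows",P[:,1].min(),P[:,1].max(),"L",np.round(np.median(L),2),"R",np.round(np.median(R),2),"mid",np.round((np.median(L)+np.median(R))/2,2),
     "pred L",A[:,0].min().round(2),A[:,0].max().round(2),"mid",((A[:,0].min()+A[:,0].max())/2).round(2),"rows",A[:,1].min().round(1),A[:,1].max().round(1),"px/mm",(B-A).mean(0).round(3))
E
python3 -c "
from h import *
img=cv2.imread('pics/side6.png'); wingoff(img,[447.99,46.31,129.92],8.65,(205,242,225,255))
img=cv2.imread('pics/side5.png'); wingoff(img,[448.59,46.53,44.53],8.67,(205,242,262,292))
print(onz('side',230,252,30))
"
```

```text
mask rows 231 249 L 211.79 R 236.17 mid 223.98 pred L 210.58 236.96 mid 223.77 rows 229.8 251.0 px/mm [ 0.58  -0.039]
mask rows 268 285 L 213.63 R 236.55 mid 225.09 pred L 212.76 237.58 mid 225.17 rows 267.0 286.8 px/mm [ 0.546 -0.042]
[450.13053753 141.18015081  30.        ]
```

```bash
python3 -c "
from h import *
plan([500.2,293.9,125],-8.95)"
```

```text
t 6.75 pos [448.01  46.32 129.78] head 8.65 tilt 0.08 F [ 0.4  0.4 -1.1] w 9.9 j [ 0.47  0.2  -0.55 -0.   -0.82  1.26]
shift tool mm [  88.85 -236.92    4.6 ] turn 17.6
```

Emit:
drive_tool:
  steps:
    - [0.0089,-0.0237,0,0,0.008]
    - [0.0089,-0.0237,0,0,0.008]
    - [0.0089,-0.0237,0,0,0.008]
    - [0.0089,-0.0237,0,0,0.008]
    - [0.0089,-0.0237,0,0,0.008]
    - [0.0089,-0.0237,0,0,0.008]
    - [0.0089,-0.0237,0,0,0.008]
    - [0.0089,-0.0237,0,0,0.008]
    - [0.0089,-0.0237,0,0,0.008]
    - [0.0088,-0.0236,0,0,0.008]
    - [0,0,0,4.4,0.008]
    - [0,0,0,4.4,0.008]
    - [0,0,0,4.4,0.008]
    - [0,0,0,4.4,0.008]
    - [0,0,0,0,0.008]
    - [0,0,0,0,0.008]
    - [0,0,0,0,0.008]

```text
clock: 8.45
position: [500.6, 294.0, 130.0]
ee_rot: [0.997, -0.077, -0.0, 0.0]
contact_force: [0.3, -0.3, -1.2]
gripper_width: 9.6
```

```bash
python3 -c "
from h import *
plan([500.2,293.9,105],-8.95)
p,d=arm.get_image('side'); cv2.imwrite('pics/side7.png',p);q,d=arm.get_image('top');cv2.imwrite('pics/top7.png',q)
cv2.imwrite('pics/c7.png',np.hstack([cv2.resize(p[150:230,215:295],(390,390),interpolation=2),cv2.resize(q[137:217,232:312],(390,390),interpolation=2)]))"
```

```text
t 8.45 pos [500.59 293.98 129.96] head -8.88 tilt 0.04 F [ 0.3 -0.3 -1.2] w 9.6 j [ 0.81  0.4  -0.24 -0.   -0.93  0.61]
shift tool mm [-0.37  0.12 24.96] turn 0.07
```

View pics/c7.png

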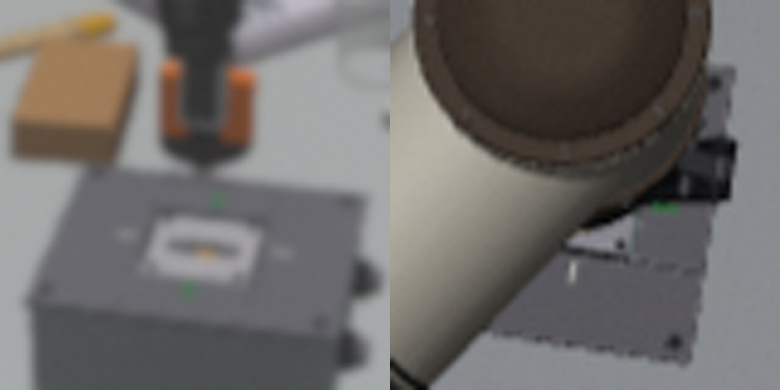

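```bash
python3 -c "
from h import *
img=cv2.imread('pics/side7.png'); wingoff(img,[500.59,293.98,129.96],-8.88,(244,272,160,184))
print(proj('side',[500.5,292.9,60]))
"
```

```text
mask rows 162 178 L 247.76 R 266.45 mid 257.1 pred L 246.73 267.44 mid 257.09 rows 161.6 179.4 px/mm [0.445 0.045]
[256.33190077 199.61711285]
```

Emit:
drive_tool:
  steps:
    - [-0.0003,0,0.005,0,0.008]
    - [0,0,0.005,0,0.008]
    - [0,0,0.005,0,0.008]
    - [0,0,0.005,0,0.008]
    - [0,0,0.004,0,0.008]
    - [0,0,0,0,0.008]
    - [0,0,0,0,0.008]
    - [0,0,0,0,0.008]

```text
clock: 9.35
position: [500.6, 294.3, 106.5]
ee_rot: [0.997, -0.078, 0.0, -0.0]
contact_force: [0.2, 0.3, -1.4]
gripper_width: 10.0
```

```bash
python3 -c "
from h import *
plan([500.2,293.9,105],-8.95)
p,d=arm.get_image('side'); cv2.imwrite('pics/side8.png',p);
cv2.imwrite('pics/c8.png',cv2.resize(p[160:230,215:295],(686,600),interpolation=2))"
```

```text
t 9.35 pos [500.56 294.28 106.54] head -8.93 tilt 0.03 F [ 0.2  0.3 -1.4] w 10.0 j [ 0.81  0.43 -0.27  0.   -0.87  0.6 ]
shift tool mm [-0.3   0.43  1.54] turn 0.02
```

View pics/c8.png

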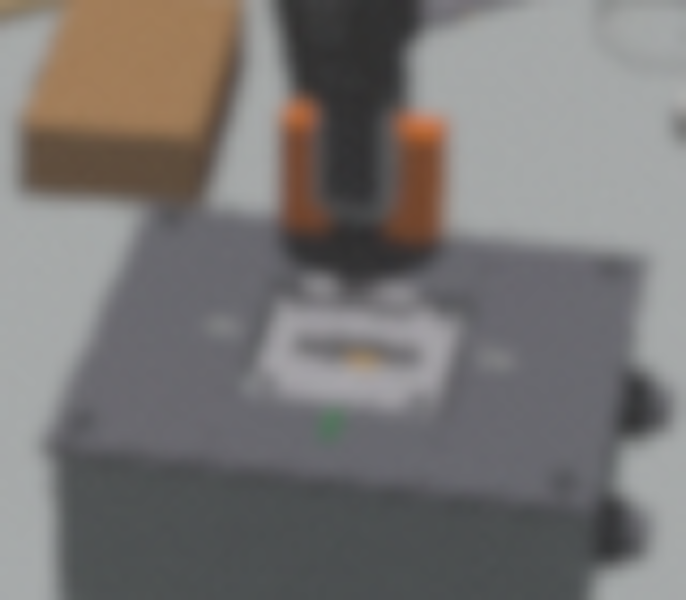

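The side view shows the stud over the slot with the bar just behind it in the image, at crop (358,290), and the slot at (360,350), which fits its extra height. The sideways offset is about 0. Feeling downward in small steps.

Emit:
drive_tool:
  steps:
    - [-0.0002,0.0003,0.001,0,0.008]
    - [0,0,0.001,0,0.008]
    - [0,0,0.001,0,0.008]
    - [0,0,0.001,0,0.008]
    - [0,0,0.001,0,0.008]
    - [0,0,0,0,0.008]

```text
clock: 10.0
position: [500.1, 293.8, 101.1]
ee_rot: [0.997, -0.078, -0.0, 0.0]
contact_force: [-0.6, 1.0, -1.0]
gripper_width: 9.8
```

Emit:
drive_tool:
  steps:
    - [0,0,0.001,0,0.008]
    - [0,0,0.001,0,0.008]
    - [0,0,0.001,0,0.008]
    - [0,0,0,0,0.008]

```text
clock: 10.4
position: [500.1, 293.8, 98.1]
ee_rot: [0.997, -0.078, -0.0, 0.0]
contact_force: [0.5, -0.0, -0.6]
gripper_width: 10.0
```

Emit:
drive_tool:
  steps:
    - [0,0,0.001,0,0.008]
    - [0,0,0.001,0,0.008]
    - [0,0,0,0,0.008]

```text
clock: 10.7
position: [500.1, 293.8, 96.2]
ee_rot: [0.997, -0.078, -0.0, 0.0]
contact_force: [-0.5, 0.1, -0.7]
gripper_width: 9.9
```

Emit:
drive_tool:
  steps:
    - [0,0,0.001,0,0.008]
    - [0,0,0.001,0,0.008]
    - [0,0,0,0,0.008]

```text
clock: 11.0
position: [500.1, 293.8, 94.1]
ee_rot: [0.997, -0.078, -0.0, 0.0]
contact_force: [-0.4, -0.2, -0.4]
gripper_width: 10.1
```

Emit:
drive_tool:
  steps:
    - [0,0,0.001,0,0.008]
    - [0,0,0.001,0,0.008]
    - [0,0,0,0,0.008]

```text
clock: 11.3
position: [500.0, 293.8, 92.1]
ee_rot: [0.997, -0.078, -0.0, 0.0]
contact_force: [0.3, -0.1, -0.4]
gripper_width: 9.9
```

```bash
python3 -c "
from h import *
plan([500.2,293.9,90],-8.95)
p,d=arm.get_image('side'); cv2.imwrite('pics/side9.png',p);
cv2.imwrite('pics/c9.png',cv2.resize(p[170:220,225:285],(720,600),interpolation=2))"
```

```text
t 11.3 pos [500.05 293.79  92.13] head -8.94 tilt 0.02 F [ 0.3 -0.1 -0.4] w 9.9 j [ 0.81  0.44 -0.28 -0.   -0.84  0.6 ]
shift tool mm [ 0.13 -0.14  2.13] turn 0.01
```

View pics/c9.png

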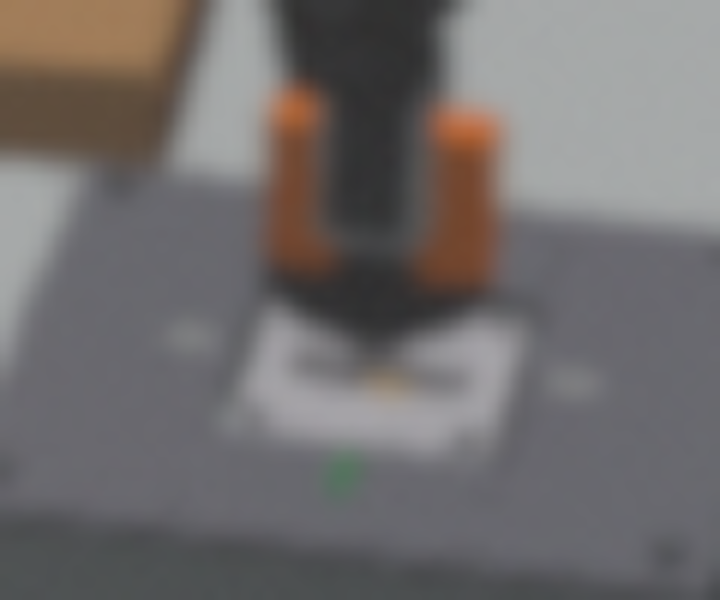

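The bar is at the slot's mouth. The slot spans crop x 285–470 and the stem is near (375,345), with no contact force yet. Continuing.

Emit:
drive_tool:
  steps:
    - [0,0,0.001,0,0.008]
    - [0,0,0.0005,0,0.008]
    - [0,0,0,0,0.008]

```text
clock: 11.65
position: [500.1, 293.8, 90.7]
ee_rot: [0.997, -0.078, -0.0, 0.0]
contact_force: [0.1, -0.8, -1.1]
gripper_width: 9.5
```

Emit:
drive_tool:
  steps:
    - [0,0,0.001,0,0.008]
    - [0,0,0.0005,0,0.008]
    - [0,0,0,0,0.008]

```text
clock: 11.95
position: [500.1, 293.8, 89.2]
ee_rot: [0.997, -0.078, -0.0, 0.0]
contact_force: [-1.0, -0.6, 0.1]
gripper_width: 9.9
```

Emit:
drive_tool:
  steps:
    - [0,0,0.001,0,0.008]
    - [0,0,0.0005,0,0.008]
    - [0,0,0,0,0.008]

```text
clock: 12.25
position: [500.1, 293.8, 87.7]
ee_rot: [0.997, -0.078, -0.0, 0.0]
contact_force: [-0.1, -0.8, -1.5]
gripper_width: 10.0
```

Emit:
drive_tool:
  steps:
    - [0,0,0.001,0,0.008]
    - [0,0,0.001,0,0.008]
    - [0,0,0,0,0.008]

```text
clock: 12.55
position: [500.1, 293.8, 85.6]
ee_rot: [0.997, -0.078, -0.0, 0.0]
contact_force: [0.1, 0.5, 0.3]
gripper_width: 9.8
```

Emit:
drive_tool:
  steps:
    - [0,0,0.001,0,0.008]
    - [0,0,0.001,0,0.008]
    - [0,0,0,0,0.008]

```text
clock: 12.85
position: [500.0, 293.8, 83.6]
ee_rot: [0.997, -0.078, -0.0, 0.0]
contact_force: [-0.2, -0.8, -0.9]
gripper_width: 9.8
```

```bash
python3 -c "
from h import *
plan([500.2,293.9,80],-8.95)
p,d=arm.get_image('side'); cv2.imwrite('pics/side10.png',p);
cv2.imwrite('pics/c10.png',cv2.resize(p[170:220,225:285],(720,600),interpolation=2))"
```

```text
t 12.85 pos [500.04 293.78  83.61] head -8.94 tilt 0.02 F [-0.2 -0.8 -0.9] w 9.8 j [ 0.81  0.46 -0.29 -0.   -0.82  0.6 ]
shift tool mm [ 0.14 -0.14  3.61] turn 0.01
```

View pics/c10.png

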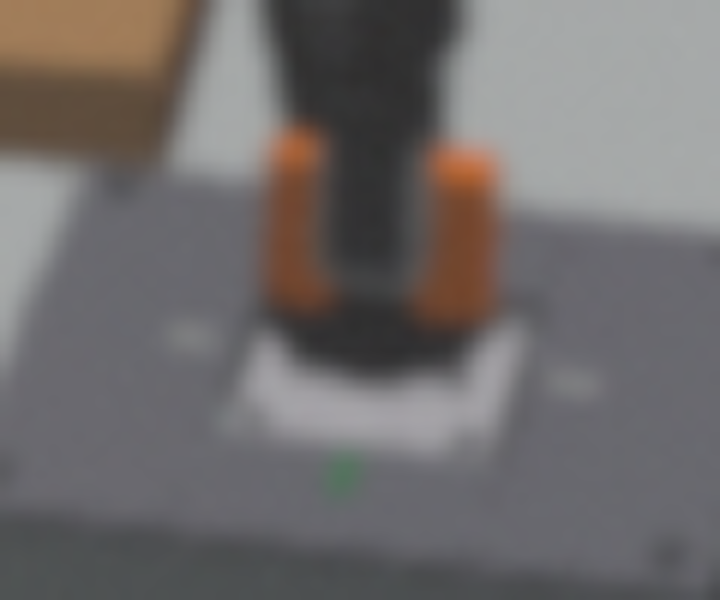

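The wing dropped about 40 crop px, in step with the tool. The force is still flat, so the bar is in the slot. Next, find the spring.

Emit:
drive_tool:
  steps:
    - [0,0,0.001,0,0.008]
    - [0,0,0.0005,0,0.008]
    - [0,0,0,0,0.008]

```text
clock: 13.2
position: [500.2, 293.9, 82.3]
ee_rot: [0.997, -0.078, 0.0, -0.0]
contact_force: [0.2, 0.6, -0.7]
gripper_width: 9.8
```

Emit:
drive_tool:
  steps:
    - [0,0,0.001,0,0.008]
    - [0,0,0.0005,0,0.008]
    - [0,0,0,0,0.008]

```text
clock: 13.5
position: [500.4, 294.1, 81.3]
ee_rot: [0.997, -0.078, 0.0, -0.0]
contact_force: [-0.5, -1.0, 3.5]
gripper_width: 10.2
```

Emit:
drive_tool:
  steps:
    - [0,0,0.001,0,0.008]
    - [0,0,0.0005,0,0.008]
    - [0,0,0,0,0.008]

```text
clock: 13.8
position: [500.4, 294.0, 79.6]
ee_rot: [0.997, -0.078, 0.0, -0.0]
contact_force: [-0.2, 0.0, 4.5]
gripper_width: 9.6
```

Emit:
drive_tool:
  steps:
    - [0,0,0.001,0,0.008]
    - [0,0,0,0,0.008]

```text
clock: 14.0
position: [500.4, 294.1, 78.6]
ee_rot: [0.997, -0.078, 0.0, -0.0]
contact_force: [-0.7, -0.2, 5.5]
gripper_width: 9.9
```

The spring was met at about TCP z 82.2, so the flange should land near 72.2. Pressing on towards about 73.

Emit:
drive_tool:
  steps:
    - [0,0,0.001,0,0.008]
    - [0,0,0.001,0,0.008]
    - [0,0,0,0,0.008]

```text
clock: 14.3
position: [500.5, 294.1, 76.9]
ee_rot: [0.997, -0.078, 0.0, -0.0]
contact_force: [-0.7, -0.9, 6.9]
gripper_width: 9.6
```

Emit:
drive_tool:
  steps:
    - [0,0,0.001,0,0.008]
    - [0,0,0.001,0,0.008]
    - [0,0,0,0,0.008]

```text
clock: 14.6
position: [500.7, 294.2, 75.2]
ee_rot: [0.997, -0.078, 0.001, -0.0]
contact_force: [-0.9, 0.2, 7.8]
gripper_width: 10.0
```

Emit:
drive_tool:
  steps:
    - [0,0,0.0007,0,0.008]
    - [0,0,0,0,0.008]

```text
clock: 14.8
position: [500.7, 294.2, 74.7]
ee_rot: [0.997, -0.078, 0.001, -0.0]
contact_force: [-1.4, -1.2, 8.7]
gripper_width: 9.9
```

```bash
python3 -c "
from h import *
plan([500.2,293.9,73],-8.95)
F=[]
for i in range(4):
    p,d=arm.get_image('side'); F.append(arm.read_state()['contact_force'])
print(np.round(F,1),np.mean(F,0).round(2),arm.read_state()['wrist_torque'])
cv2.imwrite('pics/side11.png',p)
wingoff(p,arm.read_state()['position'],-8.94,(240,272,175,205))
cv2.imwrite('pics/c11.png',cv2.resize(p[170:220,225:285],(720,600),interpolation=2))"
```

```text
t 14.8 pos [500.71 294.22  74.67] head -8.91 tilt 0.09 F [-1.4 -1.2  8.7] w 9.9 j [ 0.81  0.47 -0.3   0.   -0.8   0.6 ]
shift tool mm [-0.46  0.4   1.67] turn 0.04
[[-1.5 -1.   8.8]
 [-0.2 -1.2  9.7]
 [-1.3 -0.2  8.7]
 [-2.  -0.2  8.9]] [-1.25 -0.66  9.01] [-0.21175959  0.40903001 -0.01385189]
mask rows 184 198 L 247.33 R 266.14 mid 256.73 pred L 246.65 266.73 mid 256.69 rows 182.9 200.1 px/mm [0.431 0.047]
```

View pics/c11.png

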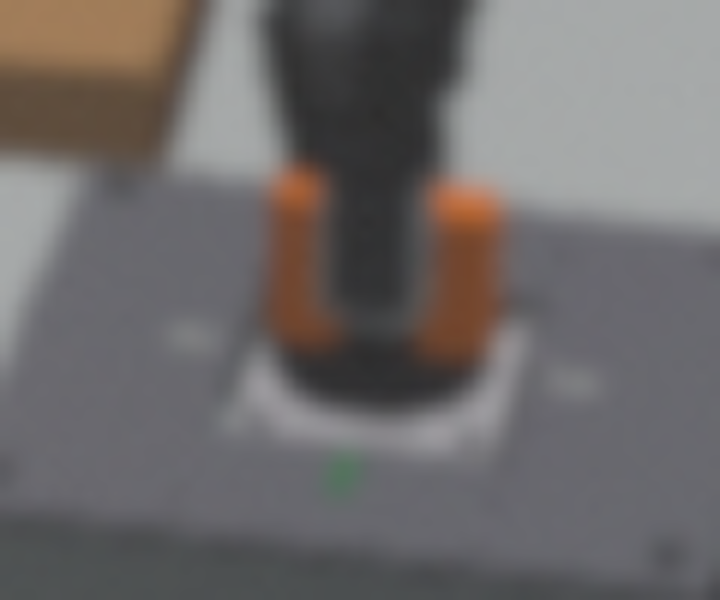

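Emit:
drive_tool:
  steps:
    - [0,0,0.0007,0,0.008]
    - [0,0,0.0007,0,0.008]
    - [0,0,0,0,0.008]
    - [0,0,0,0,0.008]

```text
clock: 15.4
position: [500.8, 294.3, 73.6]
ee_rot: [0.997, -0.078, 0.001, -0.0]
contact_force: [-0.3, -1.0, 9.1]
gripper_width: 10.0
```

Emit:
drive_tool:
  steps:
    - [0,0,0.0005,0,0.008]
    - [0,0,0,0,0.008]
    - [0,0,0,0,0.008]

```text
clock: 15.7
position: [500.9, 294.3, 73.2]
ee_rot: [0.997, -0.078, 0.001, -0.001]
contact_force: [-1.9, -1.4, 9.1]
gripper_width: 9.5
```

```bash
python3 -c "
from h import *
F=[];Z=[]
for i in range(4):
    p,d=arm.get_image('side'); s=arm.read_state();F.append(s['contact_force']);Z.append(s['position'][2])
print(np.round(F,1),np.mean(F,0).round(2),np.mean(Z))
plan([500.2,293.9,73],-8.95)"
```

```text
[[-1.9 -1.2  9.9]
 [-1.  -0.8 10.4]
 [-1.7 -1.2  9.9]
 [-1.9 -0.8  9.7]] [-1.62 -1.01  9.98] 73.18042482368041
t 15.9 pos [500.84 294.27  73.19] head -8.9 tilt 0.12 F [-1.9 -0.8  9.7] w 10.0 j [ 0.81  0.47 -0.3   0.   -0.8   0.6 ]
shift tool mm [-0.57  0.46  0.19] turn 0.05
```

Emit:
drive_tool:
  steps:
    - [-0.0003,0.0002,0.0004,0,0.008]
    - [-0.0002,0.0002,0.0004,0,0.008]
    - [0,0,0,0,0.008]
    - [0,0,0,0,0.008]

```text
clock: 16.3
position: [500.6, 294.2, 72.6]
ee_rot: [0.997, -0.078, 0.001, -0.001]
contact_force: [-0.5, -0.8, 10.7]
gripper_width: 9.9
```

```bash
python3 -c "
from h import *
F=[];Z=[]
for i in range(5):
    p,d=arm.get_image('side'); s=arm.read_state();F.append(s['contact_force']);Z.append(s['position'][2])
print(np.mean(F,0).round(2),np.mean(Z))
plan([500.2,293.9,73],-8.95)"
```

```text
[-0.85 -0.92 10.79] 72.65565992848926
t 16.55 pos [500.63 294.21  72.65] head -8.89 tilt 0.18 F [-1.8 -0.6 10.6] w 9.8 j [ 0.81  0.47 -0.3   0.   -0.8   0.6 ]
shift tool mm [-0.37  0.37 -0.35] turn 0.06
```

Net about 11.6 N, so the gap to landing is about 0.5 mm and the bar is free. Turning clockwise (positive about the tool's z), checking the torque early on.

Emit:
drive_tool:
  steps:
    - [0,0,0,3,0.008]
    - [0,0,0,3,0.008]
    - [0,0,0,3,0.008]
    - [0,0,0,3,0.008]
    - [0,0,0,0,0.008]

```text
clock: 17.05
position: [501.1, 294.6, 72.9]
ee_rot: [0.983, -0.182, 0.002, -0.002]
contact_force: [-0.1, -0.7, 9.9]
gripper_width: 9.7
```

```bash
python3 -c "
from h import *
plan([500.2,293.9,72.7],-98.9);print(arm.read_state()['wrist_torque'])
p,d=arm.get_image('side');cv2.imwrite('pics/side12.png',p)
cv2.imwrite('pics/c12.png',cv2.resize(p[170:220,225:285],(720,600),interpolation=2))"
```

```text
t 17.05 pos [501.12 294.65  72.85] head -20.92 tilt 0.26 F [-0.1 -0.7  9.9] w 9.7 j [ 0.81  0.47 -0.3   0.   -0.79  0.39]
shift tool mm [-0.59  1.03  0.15] turn 77.98
[-0.13434375  0.16182707  0.02938341]
```

View pics/c12.png

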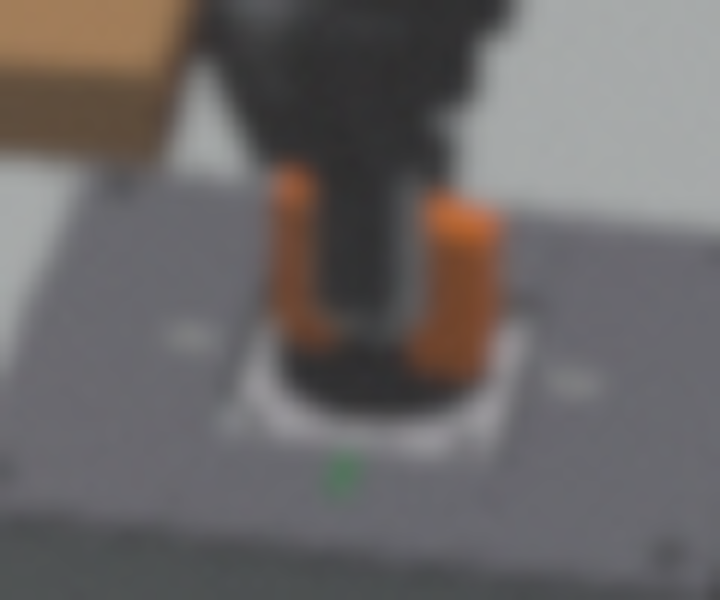

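It's turning freely: the wing has rotated clockwise and the torque is only 0.03 N m. Continuing, with a small correction for sideways drift.

Emit:
drive_tool:
  steps:
    - [-0.0003,0.0004,0.0001,3,0.008]
    - [-0.0002,0.0004,0.0001,3,0.008]
    - [0,0,0,4,0.008]
    - [0,0,0,4,0.008]
    - [0,0,0,4,0.008]
    - [0,0,0,4,0.008]
    - [0,0,0,4,0.008]
    - [0,0,0,0,0.008]

```text
clock: 17.9
position: [500.8, 294.5, 72.9]
ee_rot: [0.917, -0.398, 0.002, -0.003]
contact_force: [-0.3, 0.2, 10.4]
gripper_width: 9.7
```

```bash
python3 -c "
from h import *
plan([500.2,293.9,72.7],-98.9);print(arm.read_state()['wrist_torque'])"
```

```text
t 17.9 pos [500.8  294.51  72.9 ] head -46.93 tilt 0.34 F [-0.3  0.2 10.4] w 9.7 j [ 0.81  0.47 -0.31  0.   -0.79 -0.06]
shift tool mm [0.03 0.86 0.19] turn 51.97
[-0.01240689 -0.05703553 -0.02128284]
```

Emit:
drive_tool:
  steps:
    - [0,0.0003,0.0002,4,0.008]
    - [0,0.0002,0.0001,4,0.008]
    - [0,0,0,4,0.008]
    - [0,0,0,4,0.008]
    - [0,0,0,4,0.008]
    - [0,0,0,4,0.008]
    - [0,0,0,4,0.008]
    - [0,0,0,0,0.008]

```text
clock: 18.7
position: [500.5, 294.3, 72.7]
ee_rot: [0.794, -0.608, 0.001, -0.003]
contact_force: [-1.0, -0.1, 11.0]
gripper_width: 9.8
```

```bash
python3 -c "
from h import *
plan([500.2,293.9,72.7],-98.9);print(arm.read_state()['wrist_torque'])"
```

```text
t 18.7 pos [500.53 294.28  72.67] head -74.93 tilt 0.36 F [-1.  -0.1 11. ] w 9.8 j [ 0.81  0.47 -0.31  0.   -0.79 -0.55]
shift tool mm [ 0.28  0.41 -0.03] turn 23.97
[ 0.0119188  -0.09853229 -0.04062654]
```

Emit:
drive_tool:
  steps:
    - [0,0,0,4,0.008]
    - [0,0,0,4,0.008]
    - [0,0,0,4,0.008]
    - [0,0,0,4,0.008]
    - [0,0,0,3,0.008]
    - [0,0,0,3,0.008]
    - [0,0,0,0,0.008]
    - [0,0,0,0,0.008]

```text
clock: 19.5
position: [500.5, 294.2, 72.6]
ee_rot: [-0.663, 0.748, -0.0, 0.003]
contact_force: [0.4, -0.3, 10.9]
gripper_width: 10.0
```

```bash
python3 -c "
from h import *
plan([500.2,293.9,72.7],-98.9);print(arm.read_state()['wrist_torque'])"
```

```text
t 19.5 pos [500.52 294.23  72.64] head -96.87 tilt 0.35 F [ 0.4 -0.3 10.9] w 10.0 j [ 0.81  0.47 -0.31  0.   -0.79 -0.93]
shift tool mm [ 0.36  0.28 -0.06] turn 2.03
[-0.00735081 -0.07033611 -0.06623382]
```

Emit:
drive_tool:
  steps:
    - [0,0,0,1,0.008]
    - [0,0,0,1,0.008]
    - [0,0,0,0,0.008]
    - [0,0,0,0,0.008]

```text
clock: 19.9
position: [500.5, 294.2, 72.6]
ee_rot: [-0.65, 0.76, -0.0, 0.003]
contact_force: [-0.2, -0.0, 10.1]
gripper_width: 9.6
```

```bash
python3 -c "
from h import *
T=[]
for i in range(3):
    p,d=arm.get_image('side');T.append(arm.read_state()['wrist_torque'])
plan([500.2,293.9,72.7],-98.9);print(np.round(T,3))
cv2.imwrite('pics/side13.png',p)
cv2.imwrite('pics/c13.png',cv2.resize(p[170:220,225:285],(720,600),interpolation=2))"
```

```text
t 20.05 pos [500.49 294.23  72.64] head -98.86 tilt 0.35 F [-0.4  0.3 10.4] w 9.8 j [ 0.81  0.47 -0.31  0.   -0.79 -0.97]
shift tool mm [ 0.38  0.23 -0.06] turn 0.04
[[-0.033 -0.066  0.011]
 [-0.034 -0.071  0.039]
 [ 0.01  -0.011  0.009]]
```

View pics/c13.png

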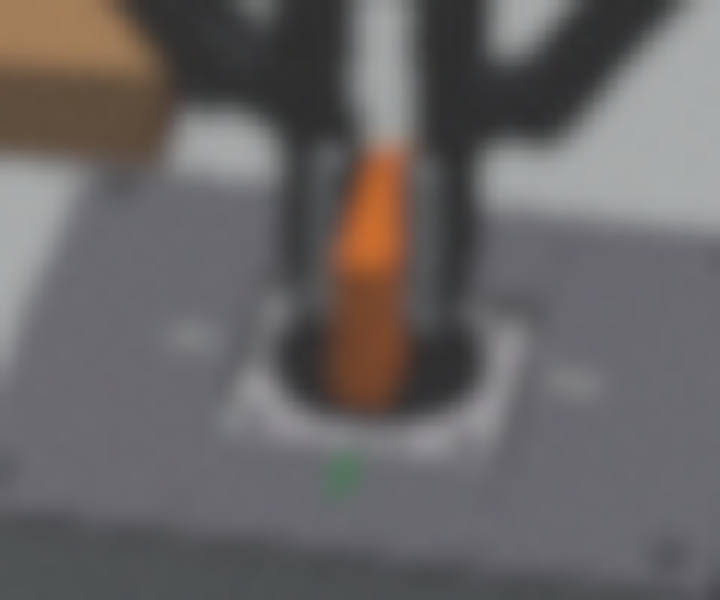

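The wing now lies along the green ticks, with its top edge running from crop (385,150) to (365,260). Nudging a little further to feel the stop.

Emit:
drive_tool:
  steps:
    - [0,0,0,0.8,0.008]
    - [0,0,0,0,0.008]
    - [0,0,0,0,0.008]

```text
clock: 20.35
position: [500.5, 294.2, 72.7]
ee_rot: [-0.645, 0.764, -0.0, 0.003]
contact_force: [-0.1, -0.1, 10.5]
gripper_width: 10.1
```

```bash
python3 -c "
from h import *
T=[]
for i in range(4):
    p,d=arm.get_image('side');T.append(arm.read_state()['wrist_torque'])
plan([500.2,293.9,72.7],-98.9);print(np.mean(T,0).round(3))"
```

```text
t 20.55 pos [500.5  294.23  72.66] head -99.65 tilt 0.35 F [-0.3 -0.5 10.1] w 10.0 j [ 0.81  0.47 -0.31  0.   -0.79 -0.98]
shift tool mm [ 0.37  0.25 -0.05] turn -0.75
[-0.047 -0.069  0.04 ]
```

Emit:
drive_tool:
  steps:
    - [0,0,0,1,0.008]
    - [0,0,0,0,0.008]
    - [0,0,0,0,0.008]

```text
clock: 20.85
position: [500.5, 294.2, 72.6]
ee_rot: [-0.638, 0.77, -0.0, 0.003]
contact_force: [-0.1, -0.4, 10.6]
gripper_width: 9.9
```

```bash
python3 -c "
from h import *
T=[]
for i in range(4):
    p,d=arm.get_image('side');T.append(arm.read_state()['wrist_torque'])
plan([500.2,293.9,72.7],-98.9);print(np.mean(T,0).round(3))"
```

```text
t 21.05 pos [500.49 294.2   72.62] head -100.66 tilt 0.35 F [-0.7  0.5 10.5] w 9.9 j [ 0.81  0.47 -0.31  0.   -0.79 -1.  ]
shift tool mm [ 0.35  0.23 -0.08] turn -1.76
[-0.018 -0.07   0.035]
```

The tool has turned 91.7° and resistance is barely rising. I'll back off to about 91° and ease up: 7 mm from here, force expected around 4.5–5 N.

Emit:
drive_tool:
  steps:
    - [0,0,0,-0.8,0.008]
    - [0,0,-0.0007,0,0.008]
    - [0,0,-0.0007,0,0.008]
    - [0,0,-0.0007,0,0.008]
    - [0,0,-0.0007,0,0.008]
    - [0,0,0,0,0.008]

```text
clock: 21.65
position: [500.3, 294.1, 75.1]
ee_rot: [-0.644, 0.765, -0.0, 0.003]
contact_force: [0.6, -0.5, 8.8]
gripper_width: 9.8
```

Emit:
drive_tool:
  steps:
    - [0,0,-0.0007,0,0.008]
    - [0,0,-0.0007,0,0.008]
    - [0,0,-0.0007,0,0.008]
    - [0,0,0,0,0.008]

```text
clock: 22.05
position: [500.2, 294.0, 76.8]
ee_rot: [-0.644, 0.765, -0.0, 0.003]
contact_force: [0.5, 0.2, 7.1]
gripper_width: 10.0
```

Emit:
drive_tool:
  steps:
    - [0,0,-0.0007,0,0.008]
    - [0,0,-0.0006,0,0.008]
    - [0,0,0,0,0.008]
    - [0,0,0,0,0.008]

```text
clock: 22.45
position: [500.1, 294.0, 77.8]
ee_rot: [-0.643, 0.765, -0.0, 0.002]
contact_force: [1.0, 1.3, 6.1]
gripper_width: 10.1
```

```bash
python3 -c "
from h import *
T=[]
for i in range(3):
    p,d=arm.get_image('side');T.append(arm.read_state()['contact_force'])
plan([500.2,293.9,79.7],-98.9);print(np.mean(T,0).round(3))"
```

```text
t 22.6 pos [500.11 294.02  77.82] head -99.9 tilt 0.29 F [1.5 0.7 5.8] w 10.0 j [ 0.81  0.46 -0.3   0.   -0.8  -0.98]
shift tool mm [ 0.1  -0.11 -1.88] turn -1.0
[1.043 0.844 5.946]
```

Emit:
drive_tool:
  steps:
    - [0,0,-0.0005,0,0.008]
    - [0,0,-0.0005,0,0.008]
    - [0,0,0,0,0.008]
    - [0,0,0,0,0.008]

```text
clock: 23.0
position: [500.0, 294.0, 78.6]
ee_rot: [-0.643, 0.765, -0.0, 0.002]
contact_force: [0.7, 0.7, 5.7]
gripper_width: 9.7
```

Emit:
drive_tool:
  steps:
    - [0,0,-0.0005,0,0.008]
    - [0,0,-0.0003,0,0.008]
    - [0,0,0,0,0.008]
    - [0,0,0,0,0.008]

```text
clock: 23.4
position: [499.5, 293.6, 79.0]
ee_rot: [-0.643, 0.766, -0.0, 0.002]
contact_force: [2.7, 1.5, 4.8]
gripper_width: 9.7
```

```bash
python3 -c "
from h import *
T=[]
for i in range(3):
    p,d=arm.get_image('side');T.append(arm.read_state()['contact_force'])
plan([500.2,293.9,79.7],-98.9);print(np.mean(T,0).round(3))"
```

```text
t 23.55 pos [499.34 293.46  78.89] head -99.92 tilt 0.16 F [2.5 1.2 4.8] w 9.8 j [ 0.81  0.46 -0.3   0.   -0.81 -0.98]
shift tool mm [-0.58 -0.78 -0.8 ] turn -1.02
[2.665 1.432 4.863]
```

Side force is growing because the tool has drifted by (−0.9, −0.5) mm. Correcting that, then easing up the rest.

Emit:
drive_tool:
  steps:
    - [-0.0003,-0.0005,0,0,0.008]
    - [-0.0003,-0.0005,0,0,0.008]
    - [0,0,0,0,0.008]
    - [0,0,0,0,0.008]

```text
clock: 23.95
position: [499.9, 293.5, 78.6]
ee_rot: [-0.643, 0.766, 0.0, 0.001]
contact_force: [1.2, 2.1, 5.4]
gripper_width: 9.8
```

Emit:
drive_tool:
  steps:
    - [0,0,-0.0004,0,0.008]
    - [0,0,0,0,0.008]
    - [0,0,0,0,0.008]

```text
clock: 24.25
position: [499.8, 293.5, 79.0]
ee_rot: [-0.643, 0.766, 0.0, 0.001]
contact_force: [1.8, 1.7, 5.7]
gripper_width: 9.9
```

```bash
python3 -c "
from h import *
T=[]
for i in range(3):
    p,d=arm.get_image('side');T.append(arm.read_state()['contact_force'])
plan([500.2,293.9,79.7],-98.9);print(np.mean(T,0).round(3))
cv2.imwrite('pics/side14.png',p)
cv2.imwrite('pics/c14.png',cv2.resize(p[170:220,225:285],(720,600),interpolation=2))"
```

```text
t 24.4 pos [499.81 293.47  78.94] head -99.93 tilt 0.06 F [1.2 1.8 4.6] w 9.7 j [ 0.81  0.46 -0.3   0.   -0.81 -0.98]
shift tool mm [-0.49 -0.31 -0.76] turn -1.03
[1.365 1.875 5.223]
```

View pics/c14.png

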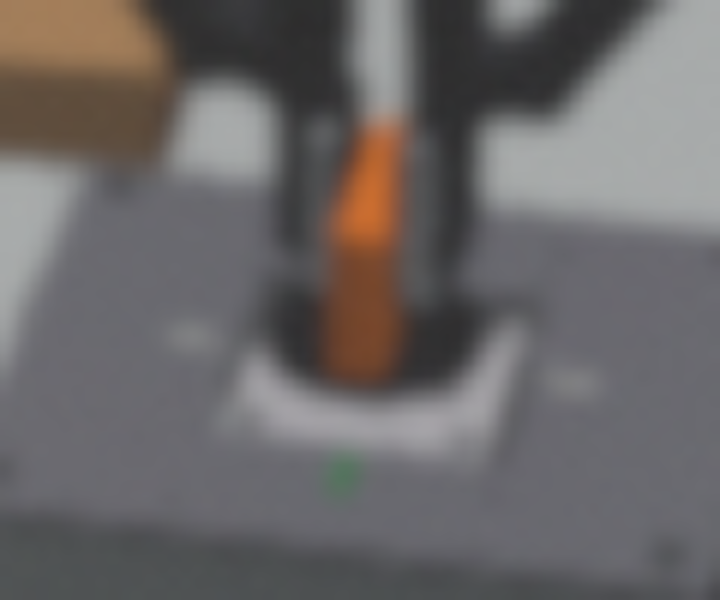

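Emit:
drive_tool:
  steps:
    - [-0.0004,-0.0003,-0.0003,0,0.008]
    - [-0.0003,-0.0002,-0.0002,0,0.008]
    - [0,0,0,0,0.008]
    - [0,0,0,0,0.008]

```text
clock: 24.8
position: [500.1, 293.6, 79.2]
ee_rot: [-0.643, 0.766, 0.0, -0.0]
contact_force: [2.1, 1.2, 4.8]
gripper_width: 9.6
```

```bash
python3 -c "
from h import *
T=[]
for i in range(3):
    p,d=arm.get_image('side');T.append(arm.read_state()['contact_force'])
plan([500.2,293.9,79.7],-98.9);print(np.mean(T,0).round(3),arm.read_state()['wrist_torque'])"
```

```text
t 24.95 pos [500.06 293.64  79.25] head -99.94 tilt 0.01 F [0.9 1.1 4.3] w 9.7 j [ 0.81  0.46 -0.3  -0.   -0.81 -0.98]
shift tool mm [-0.28 -0.09 -0.45] turn -1.04
[1.167 0.664 4.865] [ 0.47652887 -0.4331863  -0.01305027]
```

Emit:
drive_tool:
  steps:
    - [-0.0002,-0.0002,-0.0003,0,0.008]
    - [0,0,-0.0002,0,0.008]
    - [0,0,0,0,0.008]
    - [0,0,0,0,0.008]

```text
clock: 25.35
position: [500.2, 293.7, 79.7]
ee_rot: [-0.643, 0.766, 0.0, -0.0]
contact_force: [0.0, 1.0, 3.7]
gripper_width: 10.0
```

```bash
python3 -c "
from h import *
T=[]
for i in range(3):
    p,d=arm.get_image('side');T.append(arm.read_state()['contact_force'])
plan([500.2,293.9,79.7],-98.9);print(np.mean(T,0).round(3),arm.read_state()['wrist_torque'])"
```

```text
t 25.5 pos [500.26 293.78  79.72] head -99.94 tilt 0.02 F [1.2 0.5 5. ] w 9.8 j [ 0.81  0.46 -0.3  -0.   -0.82 -0.98]
shift tool mm [-0.11  0.08  0.02] turn -1.04
[1.192 0.889 4.274] [ 0.38191084 -0.27185758 -0.01915127]
```

Emit:
drive_tool:
  steps:
    - [0,0,-0.0003,0,0.008]
    - [0,0,0,0,0.008]
    - [0,0,0,0,0.008]

```text
clock: 25.8
position: [500.2, 293.7, 79.8]
ee_rot: [-0.643, 0.766, 0.0, -0.0]
contact_force: [0.5, 1.2, 2.4]
gripper_width: 10.0
```

```bash
python3 -c "
from h import *
T=[]
for i in range(3):
    p,d=arm.get_image('side');T.append(arm.read_state()['contact_force'])
plan([500.2,293.9,79.7],-98.9);print(np.mean(T,0).round(3),arm.read_state()['wrist_torque'])"
```

```text
t 25.95 pos [500.21 293.73  79.87] head -99.95 tilt 0.03 F [1.2 0.8 2.5] w 9.8 j [ 0.81  0.46 -0.3  -0.   -0.82 -0.98]
shift tool mm [-0.16  0.04  0.17] turn -1.05
[0.975 0.919 2.505] [ 0.3843832  -0.29572144 -0.04914275]
```

The force fell 1.8 N over 0.15 mm, so the bar is against the detent's ceiling. Unloading the rest, then opening.

Emit:
drive_tool:
  steps:
    - [0,0,-0.0003,0,0.008]
    - [0,0,0,0,0.008]
    - [0,0,0,0,0.012]
    - [0,0,0,0,0.016]
    - [0,0,0,0,0.022]
    - [0,0,0,0,0.03]
    - [0,0,0,0,0.03]
    - [0,0,0,0,0.03]

```text
clock: 26.75
position: [500.3, 293.8, 80.4]
ee_rot: [-0.643, 0.766, 0.0, -0.0]
contact_force: [-0.9, 0.3, 0.3]
gripper_width: 29.7
```

Emit:
drive_tool:
  steps:
    - [0,0,-0.005,0,0.03]
    - [0,0,-0.01,0,0.03]
    - [0,0,-0.01,0,0.03]
    - [0,0,-0.015,0,0.03]
    - [0,0,-0.02,0,0.03]
    - [0,0,-0.02,0,0.03]
    - [0,0,0,0,0.03]
    - [0,0,0,0,0.03]

```text
clock: 27.55
position: [500.4, 294.0, 161.3]
ee_rot: [-0.643, 0.766, 0.0, 0.001]
contact_force: [-0.1, -0.9, -1.1]
gripper_width: 29.7
```

```bash
python3 -c "
from h import *
plan([448,100,170],-98.9)
p,d=arm.get_image('side');cv2.imwrite('pics/side15.png',p)
cv2.imwrite('pics/c15.png',cv2.resize(p[170:220,225:285],(720,600),interpolation=2))"
```

```text
t 27.55 pos [500.4  294.02 161.31] head -99.95 tilt 0.1 F [-0.1 -0.9 -1.1] w 29.7 j [ 0.81  0.37 -0.21 -0.   -1.   -0.98]
shift tool mm [200.14  18.07  -9.04] turn -1.05
```

View pics/c15.png

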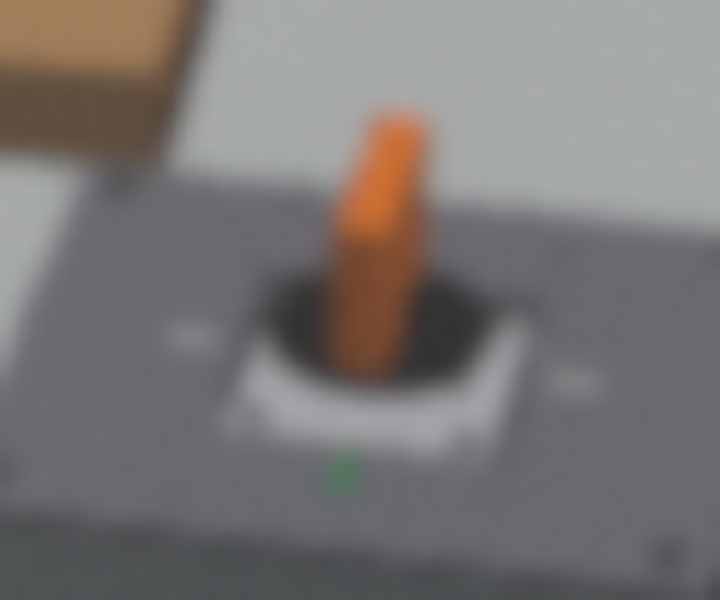

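The stud stays up in the detent with the fingers off. I'll clear the arm for a top-view check of the wing angle and height.

Emit:
drive_tool:
  steps:
    - [0.02,0.005,-0.01,0,0.03]
    - [0.03,0.005,-0.01,0,0.03]
    - [0.03,0.005,-0.01,0,0.03]
    - [0.03,0.005,-0.01,0,0.03]
    - [0.03,0.005,0,0,0.03]
    - [0.03,0.005,0,0,0.03]
    - [0.03,0.005,0,0,0.03]
    - [0.03,0,0,0,0.03]
    - [0.03,0,0,0,0.03]
    - [0,0,0,0,0.03]
    - [0,0,0,0,0.03]

```text
clock: 28.7
position: [420.7, 43.3, 199.9]
ee_rot: [-0.643, 0.766, 0.0, -0.0]
contact_force: [0.5, -0.1, 0.3]
gripper_width: 30.0
```

```bash
python3 -c "
from h import *
plan([448,100,170],-98.9)
p,d=arm.get_image('side');cv2.imwrite('pics/side16.png',p);q,e=arm.get_image('top');cv2.imwrite('pics/top16.png',q)
c=q[137:217,232:312].astype(int);m=(c[...,2]-c[...,0]>70)&(c[...,2]>130)
k,l,st,ce=cv2.connectedComponentsWithStats(m.astype(np.uint8));print(st.tolist())
i=1+np.argmax(st[1:,4])
P=np.argwhere(l==i)[:,::-1]+[232,137]
for z in (99.5,105.5,92):
    W=np.array([onz('top',u,v,z)[:2] for u,v in P]);print(z,cv2.minAreaRect(W.astype(np.float32)),W.mean(0));ev,V=np.linalg.eigh(np.cov(W.T));print(np.degrees(np.arctan2(V[1,1],V[0,1])))
    W=None
cv2.imwrite('pics/c16.png',np.hstack([cv2.resize(p[150:230,215:295],(390,390),interpolation=2),cv2.resize(q[137:217,232:312],(390,390),interpolation=2)]))
cv2.imwrite('pics/full16.png',np.vstack([q[100:300],p[120:320]]))"
```

```text
t 28.7 pos [420.71  43.29 199.94] head -100.02 tilt 0.05 F [ 0.5 -0.1  0.3] w 30.0 j [ 0.49  0.06 -0.5  -0.   -1.   -0.66]
shift tool mm [-60.6  -17.03  29.9 ] turn -1.12
[[0, 0, 80, 80, 6269], [30, 35, 19, 7, 79], [5, 45, 7, 14, 52]]
99.5 ((500.3929138183594, 295.3660583496094), (41.71601104736328, 9.273589134216309), 80.22120666503906) [500.27277061 295.31771424]
80.51366091721914
105.5 ((499.6539001464844, 295.2723693847656), (41.45299530029297, 9.215106010437012), 80.22117614746094) [499.53450288 295.22434449]
80.51366091721914
92 ((501.316650390625, 295.4831848144531), (42.0447883605957, 9.346664428710938), 80.22119140625) [501.19560528 295.43442643]
80.51366091721914
```

View pics/c16.png

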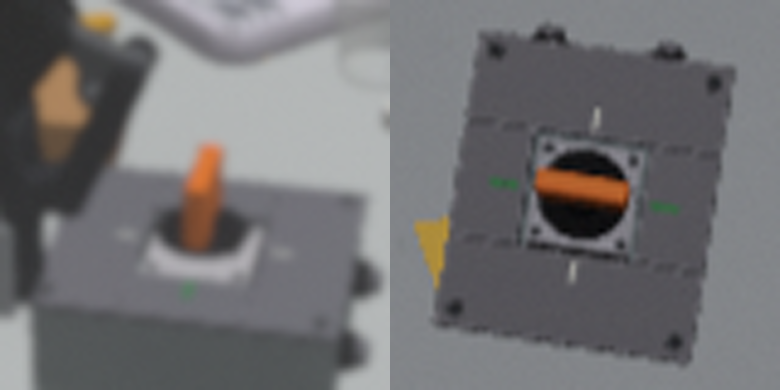

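View pics/full16.png

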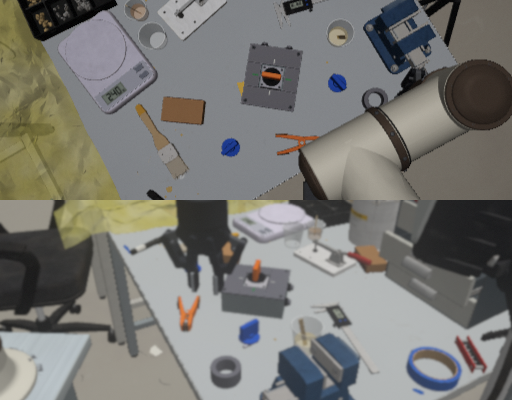

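The wing axis is at 80.5° against about 81° for the green ticks, and it sits upright and raised. The clamp, sander and cup look undisturbed and the dock is empty. Handing in.

```bash
python3 -c "
from h import *
print(arm.job_done())
plan([448,100,170],-98.9)"
```

```text
the job is handed in; nothing more can be done
None
the job is handed in; nothing more can be done
```

The orange wing stud is locked in the control box's lid, and the job is handed in at about 29 s of the 67 s allowed. `job_done` reported no verdict.

**What I did:** I lifted the stud out of its ring and lowered it into the slot by feel. The spring met the bar at TCP z ≈ 82.2 mm, which puts the socket face about 2 mm below nominal. I pressed to about 11.6 N and turned the stud 90° clockwise. Easing up to z ≈ 79.7 mm brought it against the detent's ceiling, and then I let go.

**Last checks:**
- **Angle:** in the top view the wing lies at 80.5°, against about 81° for the green ticks.
- **Detent:** the stud stayed up and upright with the fingers off. The grip height puts it about 7.7 mm above landing, against 7.5 mm expected.
- **Force:** no reading was above about 11 N, well under the 25 N limit.
- **Bystanders:** the cup, clamp, sanding block and blue look-alikes look undisturbed in the views. I checked this by eye and did not measure it.

**What disagreed:**
- **Hard stop:** I never clearly felt it. At 91.7° of tool turn the torque was only about 0.04 N m, so I judged the turn by angle and then by the detent.
- **Side force:** it rose to about 3 N while easing up, and I corrected the tool's drift.
- **Cameras:** the two views differed by about 2.5 mm in y, so I averaged them.

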